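# Undo the odd-handed clamp nuts and take the LED driver off the test bed

### The arm

A 6-joint arm with a two-finger parallel gripper is mounted at the origin on the work surface. World frame = base frame: x ahead of the robot, y to its left, z up, the work surface at z = 0. Lengths are in m, angles in rad, forces in N, time in s.
With the tool pointing down it reaches from about 0.35 to 0.775 m from the base axis. Payload 5.5 kg.
Tool frame: the origin (TCP) lies on the centre line of the jaws, within the pads' length; the fingertips stand 11 mm ahead of it and the grasp point (between the pads) lies 8 mm behind it; z points along the fingers, y is the direction in which the jaws open and shut (so a half turn about z gives the same grasp; the last joint's range is limited). The gripper opens to 85 mm and grips with 20 to 120 N. Pads are 22 mm wide; open, the fingers measure 114 mm over their backs; the gripper's body (76 mm by 85 mm) begins 54 mm behind the grasp point. The pads swing forward as they close: fully open they stand 13 mm farther back than shut.
Start: joints at [-1.327, 0.313, 0.046, 1.304, 0, 1.431], TCP at [0.215, -0.533, 0.242] pointing down, gripper open.
Joint ranges: [-2.76, 2.76], [-0.86, 1.69], [-1.03, 1.26], [-2.2, 2.34], [-1.47, 1.5], [-3.14, 3.14]. Speed limits (rad/s): [2.57, 2.57, 3.14, 3.14, 3.14, 3.14].

### API

Orientations are given as a unit quaternion [w, x, y, z].
In Python, from workcell import env, imaging, order gives the robot as it stands. The module is installed in compiled form; this text tells all that it offers.
- The arm moves only by the tool move_arm, never from a script. Its argument "deltas" is one flat list of numbers, 7 for each row, row after row: the gripper's target within -1 to 1 (shut at 1, half-way at 0, fully open at -1), then the shift along the tool's x, y, z in m, then the turn, a rotation vector about the tool's x, y, z in degrees. In form: [jaw, tx, ty, tz, ax, ay, az, jaw, tx, ty, tz, ax, ay, az, ...]. A call has 1 to 10 rows; each row shifts and turns the commanded pose from where the row before left it, along the tool's axes as they then stand; what a row does not reach is not made up. A row lasts 1/8 s, in which the tool goes at most 62.5 mm and 10.7 degrees, less where a joint would pass 70% of its speed; a pose out of reach is approached as far as the arm can. A call is refused whole if a number of a shift passes 0.0625 or a number of a turn 10.7, either way. A call with a gripper value outside its range is refused whole. The fingers move at their own pace and stop on an object; "squeeze" is the grip in N (left out, the last holds). Time passes only in rows, so rows that do not move let the fingers close. It gives the time, the measured TCP pose, the force and the opening at its end, in the units of the state.
- env.get_state(): the state, without advancing time (a new reading comes with each control period).
- imaging.read_camera(name): name is "scene" or "top" or "wrist"; returns a dict with "img" (420x560x3 uint8, red, green, blue), "z_map" (420x560 float32, m along the optical axis (not along the pixel's ray), 0 where there is no reading), "fx", "fy", "cx", "cy" (pixels), "rvec" (rotation vector, rad) and "tvec" (3), from world to camera coordinates, as OpenCV has them. Camera axes: x right, y down, z forward; pixel columns grow to the right and rows downward; lengths in m; the calibration is good to about 2 mm. A picture is of the moment at which its call begins.
- order.hand_in(): hands the job in, once; it reports no verdict.
Trained networks look in a picture, given as the dict that the camera call returned (one of the last four; its "shot" number tells which), for a name from the list of things; names that differ only in an ending like _2 or _b are one class to them, and where a whole thing is asked for, a point or a joint stands for the part that bears it (a point fixed in the world has none). Each returns a list of dicts, best first, with "confidence" (0 to 1); they miss things now and then, are a little off and sometimes report something else, mostly with a low value. They report only what shows in the picture. A call takes as long as a camera call.
- imaging.recognise(picture, thing): "centre" ([column, row] in pixels, amid what is visible of it).
- imaging.cut_out(picture, thing): "mask" (420x560 bool, what is visible of it) and "centre" ([column, row] in pixels, amid what is visible of it).
The state is a dict: "clock": time; "joint_pos": joint angles; "qvel": joint speeds; "tau": joint torques, N m; "tcp_pos": TCP position; "orientation": TCP orientation; "wrist_force": force on the tool from outside, world axes, zero at the start; "ft_torque": the same for the moment, N m; "finger_gap": finger opening in m.
Only numpy, scipy, OpenCV 4.12 (cv2) and the standard library are available. Lean on these libraries where they do the work, as an engineer would, in place of code of your own. Each camera call takes 0.05 s, during which the arm holds its last target.

### The job

The silver LED driver is tested and has to come off the blue test bed. It is held by two orange T-handled nuts that look alike, but one has a left-hand thread and the other an ordinary one, and nobody marked which: only trying both ways shows how each comes undone. Back both off by about a quarter turn and leave them loose. Then slide the driver straight out towards the pale strip on the bed's edge until it is clear of both nuts, lower it (do not drop it) flat and right way up into the middle of the green tray, lengthwise along the tray, let go, and leave the other things on the counter where they are.

Things in the scene. Friction and masses are not known exactly. Their poses are not given: they have to be found in the camera images.
- nut_a_grip (a point): Orange T-handle of a clamp nut: level bar 70 long, 14 wide, 20 high, one end white, on a slim neck over a steel flange of 30 diameter. Point: middle of the bar, on the vertical thread axis, 81.5 above the counter when tight (driver top: 50); x along the bar to its white end, z up. Rises 4 mm per rad as it loosens; stays where left. May stand at either end of the bed.
- nut_b_grip (a point): Second T-handled nut, same in looks and size as nut a; point and axes likewise. Exactly one of the two is left-handed (loosens clockwise seen from above); which one, and which stands at which end, is not marked.
- nut_a (a joint): Turn of nut a, rad, counter-clockwise from above positive, 0 when tight (start). Stopped dead at 0 one way; the other way loosens, to an end stop at 1.75 (+ or -). Which way must be tried: a twist of 0.2 shows if it gives (0.2 N m). Loose, flange clear of the driver's lips, from 1.15 on.
- nut_b (a joint): Turn of nut b, rad, counter-clockwise from above positive, 0 when tight (start). Stopped dead at 0 one way; the other way loosens, to an end stop at 1.75 (+ or -). Which way must be tried: a twist of 0.2 shows if it gives (0.2 N m). Loose, flange clear of the driver's lips, from 1.15 on.
- bed: Blue steel plate fixed to the counter, 12 thick; origin midway between the two studs, at counter height. z up, y along the line of the studs (at y = +84 and -84); plate from x = -85 to +45, y = -125 to +125. The driver slides out to its -x edge, the one with a pale strip, nearer the robot. Turned up to 0.3 rad.
- driver_c (a point): Silver LED driver, 0.28 to 0.49 kg: box 52 (x) by 116 (y) by 38 high, with steel ears at both ends, 208 long in all. Point: its centre, 22 above its underside; axes as the bed's at the start. Ear slots take the studs, closed at -x, open to +x; lips catch the flange of a tight nut. With both nuts loose it slides to the bed's -x; clear after 40. Grasp the middle across 52.
- tray: Green open tray fixed to the counter; outside 260 (x) by 150 (y), 32 high, walls and floor 4 to 5 thick; origin at the centre of its underside, z up. The driver goes in with its length along the tray's x, either way round; its point then stands about 27 above the counter. Bed and tray may change sides.
- screwdriver: bystander, leave alone: red-handled screwdriver lying near the robot; origin at the centre of its underside.
- meter: bystander, leave alone: yellow multimeter; origin at the centre of its underside.
- tin: bystander, leave alone: yellow tin, 100 tall; origin at the centre of its underside.
- adaptor: bystander, leave alone: white plug adaptor, 120 long; origin at the centre of its underside.
- bulb: bystander, leave alone: big white LED bulb standing on its flat face, 155 tall; origin at the centre of its underside.
- handset: bystander, leave alone: white intercom handset, 200 long; origin at the centre of its underside.
- mug: bystander, leave alone: blue mug; origin at the centre of its underside.

How it is judged:
On the way, in this order (a step that is already met when the one before it is completed fails the run):
1. one of the two nuts is backed off (about 1.15 rad, raised by 4.5 mm) (height (world z) of any of nut_a_grip, nut_b_grip above 0.086 m), for 0.1 s.
2. both nuts are backed off (height (world z) of each of nut_a_grip, nut_b_grip above 0.086 m), for 0.1 s.
3. the driver has been slid clear of the nuts, still level (x of driver_c in the frame of bed below -0.038 m and angle between driver_c's own z axis and vertical below 0.25 rad), for 0.05 s.
4. the driver is lowered to within 20 mm of the tray floor while still held (x of driver_c in the frame of tray between -0.04 and 0.04 m and y of driver_c in the frame of tray between -0.05 and 0.05 m and height (world z) of driver_c below 0.047 m and contact force between the fingers and driver above 1 N), for 0.05 s.
At the end, for the whole second after the job is handed in: The driver lies flat (within 0.1 rad) and right way up on the tray floor, its centre within 40 mm along and 50 mm across of the tray's centre, its length within 0.35 rad of the tray's, at rest; both nuts are still backed off (raised by 4.5 mm, about 1.15 rad) (all of step 2 and x of driver_c in the frame of tray between -0.04 and 0.04 m and y of driver_c in the frame of tray between -0.05 and 0.05 m and height (world z) of driver_c between 0.02 and 0.033 m and angle between driver_c's own z axis and vertical below 0.1 rad and angle between the y axis of driver_c and the x axis of tray, either way round below 0.35 rad and linear speed of driver below 0.02 m/s); the robot touches nothing.
It fails at once if a bystander is pushed away by more than 30 mm (distance of any of screwdriver, meter, tin, adaptor, bulb, handset, mug from where it was at the start of the episode above 0.03 m).
It also fails if it takes over 61 s, if anything falls off the work surface, if the arm or the gripper's body presses on something with over 40 N, if the wrist force passes 120 N, or if a joint passes its speed limit or range.

## Working session

There is one attempt and no reset: what is moved stays moved. The work goes in short steps, Python scripts to look and compute and a tool call to move; the robot and the scene stay as the last step left them, time stands still between calls to the robot, and variables do not carry over. Pictures are saved under pics/ and viewed, and the job is handed in when it is done.

Besides the shell and the picture viewer there is one more tool, called after "Request:" by a JSON object that holds its "name" and its "arguments". move_arm: Moves the arm, as the interface text tells. Its arguments: {"type":"object","properties":{"deltas":{"type":"array"},"squeeze":{"type":"number"}},"required":["deltas"]}

```bash
mkdir -p pics
cat > h.py <<'E'
import numpy as np, cv2
from scipy.spatial.transform import Rotation as R
from workcell import env, imaging, order
def save(p,n): cv2.imwrite('pics/'+n,p['img'][:,:,::-1])
def world(p):
    z=p['z_map']; v,u=np.mgrid[0:z.shape[0],0:z.shape[1]]
    c=np.stack([(u-p['cx'])/p['fx']*z,(v-p['cy'])/p['fy']*z,z],-1)
    Rm=cv2.Rodrigues(np.array(p['rvec'],float))[0]
    w=(c-np.array(p['tvec']).ravel())@Rm
    w[z==0]=np.nan
    return w
def st():
    s=env.get_state(); 
    for k in s: print(k,np.round(s[k],4))
    return s
E
python3 - <<'E'
from h import *
s=st()
for n in ['scene','top','wrist']:
    p=imaging.read_camera(n); save(p,n+'0.png'); np.savez(n+'0.npz',**p)
    w=world(p)
    for t in ['nut_a_grip','driver_c','tray','bed','screwdriver','meter','tin','adaptor','bulb','handset','mug']:
        for r in imaging.cut_out(p,t)[:2]:
            q=w[r['mask']]; q=q[~np.isnan(q[:,0])]
            if len(q): print(n,t,round(r['confidence'],2),np.round(r['centre']),len(q),np.round(np.median(q,0),3),np.round(np.percentile(q,2,axis=0),3),np.round(np.percentile(q,98,axis=0),3))
E
```

```text
clock 0.0
joint_pos [-1.3266  0.314   0.045   1.3036 -0.      1.4312]
qvel [ 0.0004  0.0003  0.0005 -0.0023  0.0014 -0.0017]
tau [ 8.00000e-04 -4.80631e+01  2.98532e+01  1.95000e-02 -0.00000e+00
  0.00000e+00]
tcp_pos [ 0.2152 -0.5327  0.2414]
orientation [-9.000e-04  9.816e-01  1.907e-01 -1.000e-04]
wrist_force [-0.2554 -0.5815 -0.744 ]
ft_torque [-0.0263 -0.0088  0.0154]
finger_gap 0.0853
scene nut_a_grip 0.81 [200. 236.] 336 [ 0.56  -0.251  0.08 ] [ 0.543 -0.282  0.019] [ 0.57  -0.219  0.092]
scene driver_c 0.82 [227. 228.] 1075 [ 0.544 -0.172  0.047] [ 0.501 -0.237  0.014] [ 0.573 -0.097  0.053]
scene driver_c 0.44 [116. 212.] 1248 [ 0.405 -0.448  0.053] [ 0.354 -0.504  0.002] [ 0.433 -0.408  0.09 ]
scene tray 0.79 [348. 203.] 4449 [0.554 0.177 0.004] [ 0.418  0.088 -0.001] [0.684 0.258 0.032]
scene bed 0.55 [227. 241.] 1681 [ 0.537 -0.185  0.011] [ 0.434 -0.301  0.003] [ 0.601 -0.051  0.015]
scene screwdriver 0.82 [271. 168.] 202 [0.365 0.003 0.022] [ 0.317 -0.007  0.01 ] [0.463 0.014 0.027]
scene screwdriver 0.45 [348. 203.] 4589 [0.554 0.177 0.004] [ 0.418  0.088 -0.002] [0.68
[... 1591 characters left out ...]
0.105]
top adaptor 0.93 [348. 149.] 1065 [ 0.758 -0.211  0.048] [ 0.725 -0.269 -0.001] [ 0.799 -0.154  0.057]
top bulb 0.87 [121. 200.] 1041 [0.568 0.441 0.105] [0.53  0.409 0.016] [0.618 0.492 0.152]
top bulb 0.42 [332. 223.] 878 [ 0.524 -0.172  0.047] [ 0.486 -0.264  0.01 ] [ 0.558 -0.094  0.073]
top handset 0.83 [440. 211.] 1159 [ 0.571 -0.492  0.028] [ 0.473 -0.519  0.005] [ 0.663 -0.468  0.036]
top mug 0.71 [349. 146.] 1143 [ 0.759 -0.211  0.047] [ 0.724 -0.27  -0.003] [ 0.814 -0.153  0.057]
top mug 0.66 [429. 268.] 794 [ 0.385 -0.459  0.032] [ 0.35  -0.497 -0.003] [ 0.422 -0.406  0.093]
wrist mug 0.75 [283.  14.] 2397 [ 0.356 -0.471  0.051] [ 0.35  -0.508  0.004] [ 0.37  -0.431  0.082]
```

Run:
```python
from h import *
a=np.load('scene0.npz');b=np.load('top0.npz')
i=a['img'][150:330,130:330][:,:,::-1]; cv2.imwrite('pics/s1.png',cv2.resize(i,None,fx=3.3,fy=3.3,interpolation=cv2.INTER_CUBIC))
i=b['img'][170:290,270:410][:,:,::-1]; cv2.imwrite('pics/t1.png',cv2.resize(i,None,fx=5,fy=5,interpolation=cv2.INTER_CUBIC))
```

```text
(no output)
```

View pics/scene0.png

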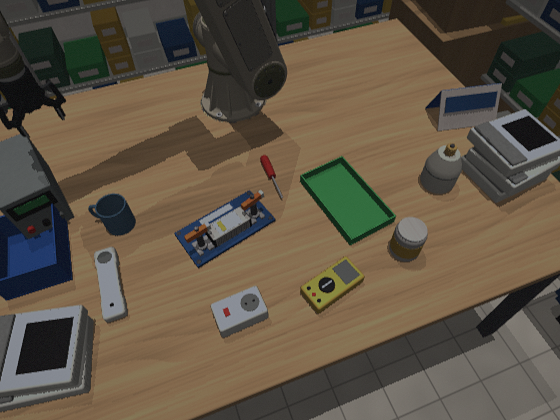

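View pics/top0.png

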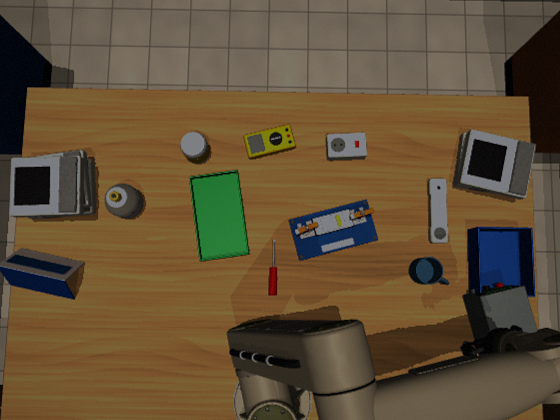

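```bash
sleep 0
```

```text
(no output)
```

View pics/t1.png

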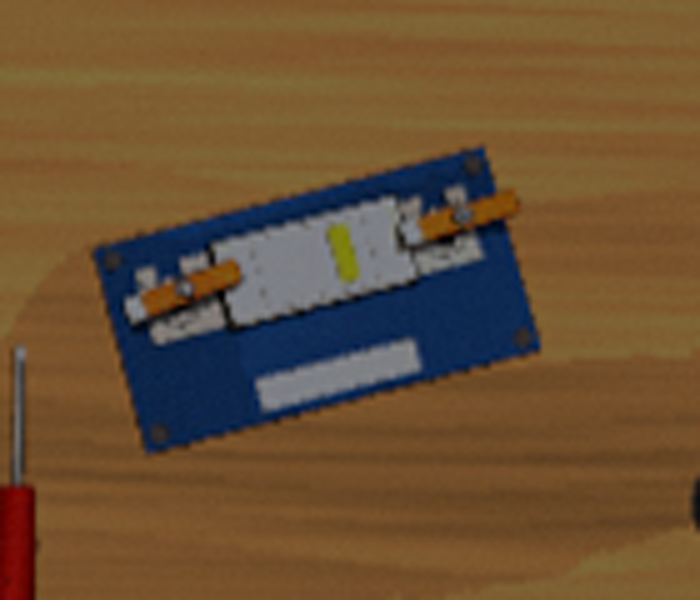

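View pics/s1.png

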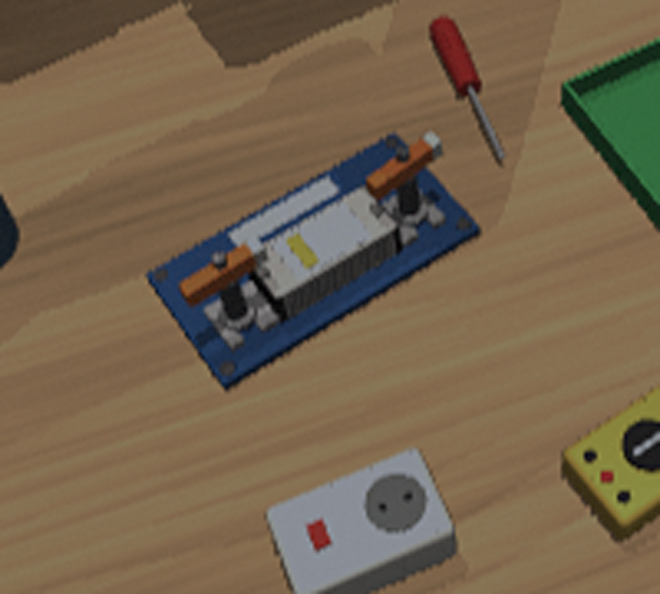

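The pictures show the bed at about (330,225) in the top view, on the robot's right, with both bars roughly along the bed's y and their white ends to the left. The tray is at (219,217) on the left. I'll move above the bed for a closer look.

Request:
{"name": "move_arm", "arguments": {"deltas": [-1, 0.047, -0.03, -0.011, 0, 0, 0, -1, 0.047, -0.03, -0.011, 0, 0, 0, -1, 0.047, -0.03, -0.011, 0, 0, 0, -1, 0.047, -0.03, -0.011, 0, 0, 0, -1, 0.047, -0.03, -0.011, 0, 0, 0, -1, 0.047, -0.03, -0.011, 0, 0, 0, -1, 0.047, -0.03, -0.011, 0, 0, 0, -1, 0.047, -0.03, -0.011, 0, 0, 0]}}

```text
clock: 2.8
tcp_pos: [0.4749, -0.1683, 0.3309]
orientation: [0.0, 0.982, 0.191, 0.0]
wrist_force: [-0.0, -0.4, -0.1]
finger_gap: 0.0855
```

Request:
{"name": "move_arm", "arguments": {"deltas": [-1, 0, 0, 0, 0, 0, -10, -1, 0, 0, 0, 0, 0, -10, -1, 0, 0, 0, 0, 0, -10, -1, 0, 0, 0, 0, 0, -10, -1, 0, 0, 0, 0, 0, -10, -1, 0, 0, 0, 0, 0, -10, -1, 0, 0, 0, 0, 0, -10, -1, 0, 0, 0, 0, 0, -10, -1, 0, 0, 0, 0, 0, 0]}}

```text
clock: 3.92
tcp_pos: [0.4741, -0.1699, 0.3304]
orientation: [0.0, 0.63, 0.776, -0.0]
wrist_force: [-0.6, -0.4, 0.6]
finger_gap: 0.0852
```

Run:
```python
from h import *
s=st()
p=imaging.read_camera('wrist'); save(p,'w1.png'); np.savez('w1.npz',**p)
print(p['fx'],cv2.Rodrigues(p['rvec'])[0].round(3), -cv2.Rodrigues(p['rvec'])[0].T@np.ravel(p['tvec']))
```

```text
clock 3.925
joint_pos [-5.0360e-01  1.6300e-01  6.4900e-02  1.4725e+00 -1.0000e-04  8.5980e-01]
qvel [ 0.0003  0.0008 -0.0009  0.0007  0.0007  0.059 ]
tau [ 3.10000e-03 -3.96858e+01  3.01219e+01 -1.30000e-03 -4.00000e-04
 -6.02900e-01]
tcp_pos [ 0.4741 -0.1699  0.3304]
orientation [ 1.000e-04  6.301e-01  7.765e-01 -0.000e+00]
wrist_force [-0.6469 -0.4158  0.6183]
ft_torque [ 0.0631 -0.0072  0.0228]
finger_gap 0.0852
330.87006020848713 [[ 0.978  0.207 -0.   ]
 [ 0.2   -0.945  0.259]
 [ 0.054 -0.254 -0.966]] [ 0.46118269 -0.1044162   0.46007287]
```

View pics/w1.png

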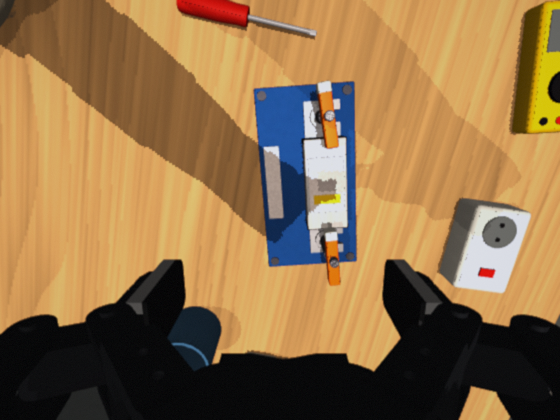

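The wrist view shows the plate at columns 255–355 and rows 83–265. The nuts are at about (330,115) and (333,262), and the driver is at (327,182).

```bash
cat >> h.py <<'E'
def bars(p,zlo=0.078,verbose=True):
    w=world(p); hsv=cv2.cvtColor(p['img'],cv2.COLOR_RGB2HSV)
    box=(w[...,2]>zlo)&(w[...,2]<0.115)&(w[...,0]<0.66)&(w[...,0]>0.4)&(w[...,1]>-.36)&(w[...,1]<0.03)
    n,l,stt,c=cv2.connectedComponentsWithStats(box.astype(np.uint8))
    out=[]
    for k in range(1,n):
        if stt[k,4]<60: continue
        q=w[l==k]; zt=np.percentile(q[:,2],60); q=q[q[:,2]>zlo]
        r=cv2.minAreaRect((q[:,:2]*1000).astype(np.float32))
        b=cv2.boxPoints(r); e=[b[1]-b[0],b[2]-b[1]]; d=max(e,key=np.linalg.norm); a=np.arctan2(d[1],d[0])%np.pi
        out.append((r[0],r[1],a,np.median(q[:,2]))); print('bar c',np.round(r[0],1),'size',np.round(r[1],1),'ang',round(a,3),'z',np.round(np.percentile(q[:,2],[5,50,95]),4),stt[k,4],c[k].round())
    return out
E
python3 - <<'E'
from h import *
p=dict(np.load('w1.npz')); w=world(p)
bars(p)
hsv=cv2.cvtColor(p['img'],cv2.COLOR_RGB2HSV)
m=(hsv[...,0]>100)&(hsv[...,0]<128)&(hsv[...,1]>120)&(np.abs(w[...,2]-.012)<.004)&(w[...,0]>.4)&(np.hypot(w[...,0]-.53,w[...,1]+.17)<.2)
q=w[m]; r=cv2.minAreaRect((q[:,:2]*1000).astype(np.float32)); print('plate',r, cv2.boxPoints(r))
m=(np.abs(w[...,2]-.05)<.004)&(np.hypot(w[...,0]-.53,w[...,1]+.17)<.15)
n,l,s,c=cv2.connectedComponentsWithStats(m.astype(np.uint8)); k=1+np.argmax(s[1:,4]); q=w[l==k]
r=cv2.minAreaRect((q[:,:2]*1000).astype(np.float32)); print('driver',r,np.median(q[:,2]))
for n in ['top0.npz','scene0.npz']:
    p=dict(np.load(n)); w=world(p); bars(p)
    hsv=cv2.cvtColor(p['img'],cv2.COLOR_RGB2HSV)
    m=(hsv[...,0]>50)&(hsv[...,0]<80)&(hsv[...,1]>120)&(np.hypot(w[...,0]-.55,w[...,1]-.18)<.18)&(w[...,2]<.05)
    q=w[m]; r=cv2.minAreaRect((q[:,:2]*1000).astype(np.float32)); print(n,'tray',r, cv2.boxPoints(r))
E
```

```text
bar c [507.  -88.7] size [14.5 70.4] ang 1.96 z [0.0853 0.0895 0.1   ] 937 [327. 114.]
bar c [ 552.5 -249.9] size [14.6 70.3] ang 1.88 z [0.0826 0.0894 0.1   ] 688 [332. 256.]
plate ((510.6015319824219, -174.89190673828125), (127.38053131103516, 247.1202850341797), 15.865418434143066) [[ 415.55875   -73.450165]
 [ 483.11618  -311.15677 ]
 [ 605.6443   -276.33365 ]
 [ 538.0869    -38.627045]]
driver ((529.7747192382812, -169.6223602294922), (52.766422271728516, 116.93963623046875), 15.58933162689209) 0.04822602560500267
bar c [ 548.4 -250.5] size [14.4 69.2] ang 1.884 z [0.0822 0.0902 0.0999] 123 [361. 214.]
bar c [502.6 -89.2] size [14.  69.9] ang 1.965 z [0.0836 0.0912 0.1015] 117 [306. 228.]
top0.npz tray ((548.4479370117188, 173.88705444335938), (268.3402099609375, 149.89614868164062), 9.267428398132324) [[403.9593  226.24974]
 [428.09894  78.31012]
 [692.9366  121.52437]
 [668.79694 269.464  ]]
bar c [510.5 -90.2] size [16.5 70.3] ang 1.972 z [0.0796 0.0893 0.0995] 179 [252. 200.]
bar c [ 555.5 -251.4] size [17.1 70.2] ang 1.902 z [0.0796 0.0892 0.1007] 206 [197. 232.]
scene0.npz tray ((550.1390991210938, 172.61471557617188), (262.6468811035156, 152.11181640625), 9.467009544372559) [[408.09457 226.03474]
 [433.11386  75.99461]
 [692.1836  119.19469]
 [667.1643  269.2348 ]]
```

Checks agree: stud spacing 167.5 (should be 168), driver 52.8×117, and bed angle 0.274. I'll go over the right-hand nut first.

Request:
{"name": "move_arm", "arguments": {"deltas": [-0.2, 0, 0, 0, 0, 0, -6, -0.2, -0.034, 0.017, 0.04, 0, 0, 0, -0.2, -0.033, 0.017, 0.04, 0, 0, 0, -0.2, -0.033, 0.016, 0.04, 0, 0, 0, -0.2, 0, 0, 0.04, 0, 0, 0, -0.2, 0, 0, 0.02, 0, 0, 0, -0.2, 0, 0, 0, 0, 0, 0]}}

```text
clock: 4.85
tcp_pos: [0.5513, -0.2489, 0.1482]
orientation: [-0.002, 0.589, 0.808, -0.0]
wrist_force: [0.3, 1.0, -0.4]
finger_gap: 0.051
```

Run:
```python
from h import *
p=imaging.read_camera('wrist'); save(p,'w2.png'); np.savez('w2.npz',**p)
bars(p)
```

```text
bar c [ 552.8 -250.2] size [14.3 70.5] ang 1.882 z [0.0877 0.0896 0.1002] 2609 [284. 233.]
```

View pics/w2.png

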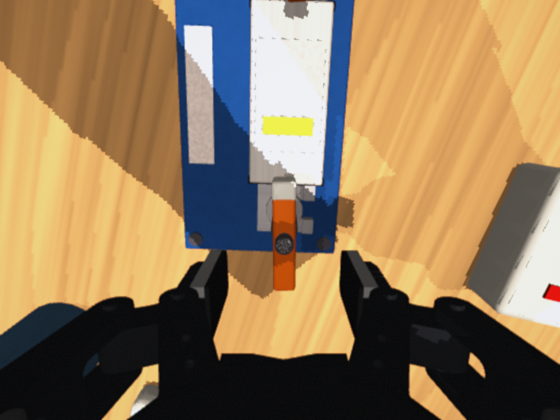

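The bar is at columns 273–296 and rows 178–290, centred under the jaws. Now descend and grip.

Request:
{"name": "move_arm", "arguments": {"deltas": [-0.2, -0.001, 0.001, 0.04, 0, 0, 0, -0.2, 0, 0, 0.035, 0, 0, 0, -0.2, 0, 0, 0, 0, 0, 0, 1, 0, 0, 0, 0, 0, 0, 1, 0, 0, 0, 0, 0, 0, 1, 0, 0, 0, 0, 0, 0, 1, 0, 0, 0, 0, 0, 0], "squeeze": 50}}

```text
clock: 5.78
tcp_pos: [0.5532, -0.2518, 0.0782]
orientation: [0.001, 0.588, 0.809, -0.002]
wrist_force: [-6.2, -2.9, 6.9]
finger_gap: 0.0142
```

Run:
```python
from h import *
s=st()
```

```text
clock 5.775
joint_pos [-0.5574  0.4679 -0.1395  0.9614 -0.0035  0.7006]
qvel [-0.001   0.0003 -0.0011 -0.0017  0.0015 -0.0007]
tau [ 2.91410e+00 -4.93703e+01  2.68767e+01 -2.09280e+00  1.62640e+00
  1.59000e-02]
tcp_pos [ 0.5532 -0.2518  0.0782]
orientation [ 0.0011  0.5884  0.8086 -0.0017]
wrist_force [-6.2222 -2.8589  6.8628]
ft_torque [-0.4965  1.4588  0.0333]
finger_gap 0.0142
```

Gripped (gap 14.2). Now try CCW by about 11°.

Request:
{"name": "move_arm", "arguments": {"deltas": [1, 0, 0, 0, 0, 0, -4, 1, 0, 0, 0, 0, 0, -4, 1, 0, 0, 0, 0, 0, -3, 1, 0, 0, 0, 0, 0, 0]}}

```text
clock: 6.28
tcp_pos: [0.5533, -0.2518, 0.0787]
orientation: [0.001, 0.508, 0.861, -0.002]
wrist_force: [-7.5, -1.1, 10.9]
finger_gap: 0.0141
```

Run:
```python
from h import *
s=env.get_state();print(s['ft_torque'],s['wrist_force'],s['joint_pos'][5]); q=s['orientation'];print(2*np.arctan2(q[2],q[1]),s['tcp_pos'])
p=imaging.read_camera('wrist'); save(p,'w3.png'); bars(p)
```

```text
[-0.29139077  1.59949901 -0.20817883] [-7.45531995 -1.05587571 10.85770986] 0.5086374238292078
2.0754346357641564 [ 0.55329603 -0.25183923  0.07867398]
bar c [ 552.5 -248.3] size [46.5 63.9] ang 2.557 z [0.0839 0.0905 0.1128] 9576 [281. 281.]
bar c [ 518.6 -255.5] size [11.3  2.8] ang 0.504 z [0.1106 0.1135 0.1149] 130 [181. 293.]
bar c [ 577.2 -223.1] size [11.7  2.5] ang 0.468 z [0.1107 0.1136 0.1148] 138 [386. 294.]
bar c [ 573.2 -231.4] size [5.9 3.8] ang 1.122 z [0.1074 0.1112 0.1148] 207 [361. 305.]
```

View pics/w3.png

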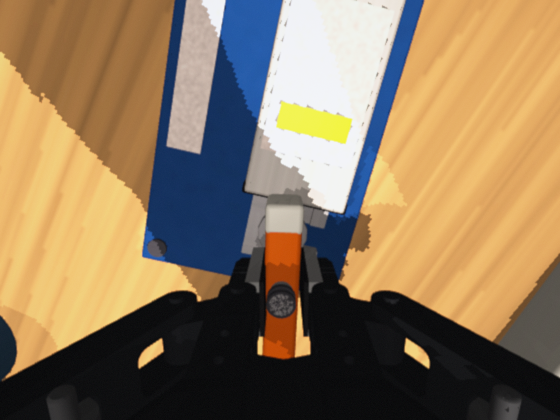

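It gave: the bar followed with 0.2 N m, so this nut is right-handed (CCW loosens). Continue.

Request:
{"name": "move_arm", "arguments": {"deltas": [1, 0, 0, -0.0013, 0, 0, -10, 1, 0, 0, -0.0013, 0, 0, -10, 1, 0, 0, -0.0012, 0, 0, -10, 1, 0, 0, -0.0012, 0, 0, -10, 1, 0, 0, -0.0012, 0, 0, -10, 1, 0, 0, -0.0012, 0, 0, -10, 1, 0, 0, -0.001, 0, 0, -10, 1, 0, 0, 0, 0, 0, 0]}}

```text
clock: 7.32
tcp_pos: [0.5528, -0.2515, 0.0842]
orientation: [-0.001, -0.078, 0.997, -0.001]
wrist_force: [-3.1, -4.3, -4.2]
finger_gap: 0.0144
```

Run:
```python
from h import *
s=env.get_state();print(s['ft_torque'],s['wrist_force'],s['joint_pos'][5]); q=s['orientation'];print(2*np.arctan2(q[2],q[1]),s['tcp_pos'])
p=imaging.read_camera('wrist'); save(p,'w4.png')
```

```text
[-0.82689104  0.69637724 -0.06710578] [-3.14766176 -4.33928281 -4.19293469] -0.7140059112063226
3.298006094399652 [ 0.55280035 -0.25147164  0.08423584]
```

View pics/w4.png

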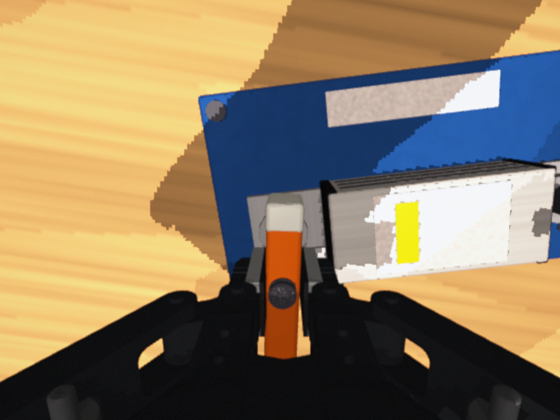

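Turned about 1.42 rad. Release, rise, and go to the left nut.

Request:
{"name": "move_arm", "arguments": {"deltas": [-0.2, 0, 0, 0, 0, 0, 0, -0.2, 0, 0, 0, 0, 0, 0, -0.2, 0, 0, -0.035, 0, 0, 0, -0.2, 0, 0, -0.035, 0, 0, 10, -0.2, 0, 0, 0, 0, 0, 10, -0.2, 0, 0, 0, 0, 0, 10, -0.2, 0, 0, 0, 0, 0, 10, -0.2, 0, 0, 0, 0, 0, 10, -0.2, 0, 0, 0, 0, 0, 10, -0.2, 0, 0, 0, 0, 0, 10]}}

```text
clock: 8.62
tcp_pos: [0.5544, -0.2501, 0.1546]
orientation: [0.001, 0.51, 0.86, 0.0]
wrist_force: [-0.2, -0.0, -0.4]
finger_gap: 0.0511
```

Request:
{"name": "move_arm", "arguments": {"deltas": [-0.2, 0, 0, 0, 0, 0, 6.7, -0.2, 0.042, 0.005, 0, 0, 0, 0, -0.2, 0.042, 0.005, 0, 0, 0, 0, -0.2, 0.042, 0.005, 0, 0, 0, 0, -0.2, 0.042, 0.0045, 0, 0, 0, 0, -0.2, 0, 0, 0, 0, 0, 0, -0.2, 0, 0, 0, 0, 0, 0]}}

```text
clock: 9.5
tcp_pos: [0.509, -0.0875, 0.1545]
orientation: [0.001, 0.557, 0.831, 0.0]
wrist_force: [0.6, -1.3, -0.4]
finger_gap: 0.0514
```

Run:
```python
from h import *
s=env.get_state();q=s['orientation'];print(2*np.arctan2(q[2],q[1]),s['tcp_pos'])
p=imaging.read_camera('wrist'); save(p,'w5.png'); bars(p)
p=imaging.read_camera('scene'); bars(p);save(p,'s5.png')
```

```text
1.960508245412214 [ 0.5090044  -0.08752297  0.15454712]
bar c [506.9 -88.4] size [14.5 70.1] ang 1.954 z [0.0878 0.0896 0.1001] 2459 [278. 226.]
bar c [510.4 -91. ] size [17.7 68.5] ang 1.914 z [0.0795 0.0893 0.0994] 165 [251. 200.]
bar c [ 555.3 -252.1] size [71.4 14.1] ang 0.133 z [0.0826 0.0955 0.1001] 162 [197. 231.]
```

View pics/w5.png

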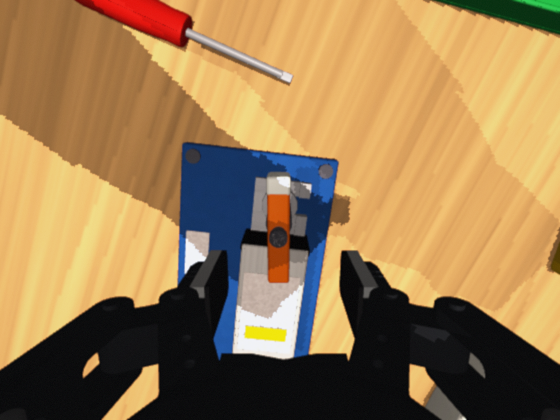

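The right nut's top is up by 6 mm. The left bar is at column 279, rows 172–282. Descend, grip and try CW.

Request:
{"name": "move_arm", "arguments": {"deltas": [-0.2, 0, -0.002, 0.04, 0, 0, 0, -0.2, 0, 0, 0.04, 0, 0, 0, -0.2, 0, 0, 0, 0, 0, 0, 1, 0, 0, 0, 0, 0, 0, 1, 0, 0, 0, 0, 0, 0, 1, 0, 0, 0, 0, 0, 0, 1, 0, 0, 0, 0, 0, 0], "squeeze": 50}}

```text
clock: 10.48
tcp_pos: [0.5068, -0.0892, 0.0757]
orientation: [0.001, 0.557, 0.83, -0.001]
wrist_force: [-3.8, -1.8, 4.9]
finger_gap: 0.0146
```

Request:
{"name": "move_arm", "arguments": {"deltas": [1, 0, 0, 0, 0, 0, 4, 1, 0, 0, 0, 0, 0, 4, 1, 0, 0, 0, 0, 0, 3, 1, 0, 0, 0, 0, 0, 0]}}

```text
clock: 10.98
tcp_pos: [0.507, -0.0892, 0.0762]
orientation: [0.002, 0.634, 0.773, -0.0]
wrist_force: [-4.2, -1.5, 8.7]
finger_gap: 0.0152
```

Run:
```python
from h import *
s=env.get_state();print(s['ft_torque'],s['wrist_force'],s['joint_pos'][5]); q=s['orientation'];print(2*np.arctan2(q[2],q[1]),s['tcp_pos'])
p=imaging.read_camera('wrist'); save(p,'w6.png')
```

```text
[-0.47178536  0.8971942   0.20584176] [-4.17397822 -1.52718018  8.67115712] 1.0451765009659442
1.7673618057393328 [ 0.50701794 -0.08924372  0.07623497]
```

View pics/w6.png

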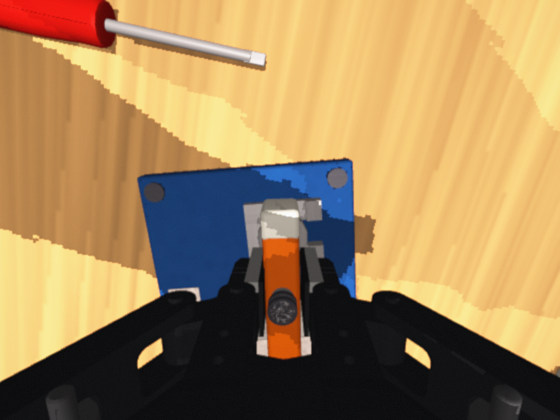

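It gives clockwise with 0.2 N m, so this is the left-hand nut. Continue.

Request:
{"name": "move_arm", "arguments": {"deltas": [1, 0, 0, -0.0013, 0, 0, 10, 1, 0, 0, -0.0013, 0, 0, 10, 1, 0, 0, -0.0012, 0, 0, 10, 1, 0, 0, -0.0012, 0, 0, 10, 1, 0, 0, -0.0012, 0, 0, 10, 1, 0, 0, -0.001, 0, 0, 10, 1, 0, 0, -0.001, 0, 0, 10, 1, 0, 0, 0, 0, 0, 0]}}

```text
clock: 12.02
tcp_pos: [0.5072, -0.0896, 0.082]
orientation: [0.002, 0.963, 0.269, 0.0]
wrist_force: [3.2, -5.1, -11.9]
finger_gap: 0.0149
```

Run:
```python
from h import *
s=env.get_state();print(s['ft_torque'],s['wrist_force'],s['joint_pos']); q=s['orientation'];print(2*np.arctan2(q[2],q[1]),s['tcp_pos'])
```

```text
[-1.01521602 -0.77856505  0.09532197] [  3.17151564  -5.08279107 -11.86940035] [-0.32936057  0.30491268 -0.38033395  0.8832405  -0.00242566  2.26802767]
0.5442016153830144 [ 0.5071933  -0.08956107  0.08197645]
```

Turned 1.41 rad. Release, rise, and go above the driver.

Request:
{"name": "move_arm", "arguments": {"deltas": [-0.2, 0, 0, 0, 0, 0, 0, -0.2, 0, 0, 0, 0, 0, 0, -0.2, 0, 0, -0.04, 0, 0, 0, -1, 0, 0, -0.05, 0, 0, -10, -1, 0, 0, -0.05, 0, 0, -10, -1, 0, 0, 0, 0, 0, -10, -1, 0, 0, 0, 0, 0, -10, -1, 0, 0, 0, 0, 0, -10, -1, 0, 0, 0, 0, 0, -10, -1, 0, 0, 0, 0, 0, -10]}}

```text
clock: 13.28
tcp_pos: [0.5064, -0.0879, 0.2228]
orientation: [0.001, 0.632, 0.775, 0.0]
wrist_force: [0.7, 0.2, 0.4]
finger_gap: 0.0855
```

Request:
{"name": "move_arm", "arguments": {"deltas": [-1, 0, 0, 0, 0, 0, -4.5, -1, -0.042, 0, 0, 0, 0, 0, -1, -0.041, 0, 0, 0, 0, 0, -1, 0, 0, 0, 0, 0, 0, -1, 0, 0, 0, 0, 0, 0]}}

```text
clock: 13.9
tcp_pos: [0.5286, -0.1676, 0.2222]
orientation: [-0.0, 0.603, 0.797, 0.0]
wrist_force: [0.2, 0.0, 0.8]
finger_gap: 0.0855
```

```bash
cat >> h.py <<'E'
def face(p,zlo,zhi,c,r):
    w=world(p); m=(w[...,2]>zlo)&(w[...,2]<zhi)&(np.hypot(w[...,0]-c[0],w[...,1]-c[1])<r)
    n,l,s,cc=cv2.connectedComponentsWithStats(m.astype(np.uint8)); k=1+np.argmax(s[1:,4]); q=w[l==k]
    rr=cv2.minAreaRect((q[:,:2]*1000).astype(np.float32)); b=cv2.boxPoints(rr); d=max([b[1]-b[0],b[2]-b[1]],key=np.linalg.norm)
    print('face c',np.round(rr[0],1),np.round(rr[1],1),'ang',round(np.arctan2(d[1],d[0])%np.pi,3),'z',np.median(q[:,2]).round(4),len(q))
E
python3 - <<'E'
from h import *
s=env.get_state();q=s['orientation'];print(2*np.arctan2(q[2],q[1]),s['tcp_pos'])
p=imaging.read_camera('wrist'); save(p,'w7.png'); bars(p); face(p,.044,.054,(.53,-.17),.12)
p=imaging.read_camera('scene'); bars(p)
E
```

```text
1.846147069036177 [ 0.52858523 -0.16759494  0.22222423]
bar c [507.2 -88.8] size [70.2 14.7] ang 0.553 z [0.0932 0.0951 0.1001] 1929 [285. 100.]
bar c [ 552.7 -250.1] size [70.6 15. ] ang 0.121 z [0.0803 0.0944 0.0996] 1828 [283. 298.]
face c [ 530.  -169.1] [ 53.3 115.8] ang 1.847 z 0.0483 6615
bar c [509.7 -91.4] size [71.9 17.3] ang 0.53 z [0.0808 0.0944 0.0997] 193 [252. 199.]
bar c [ 555.1 -252.1] size [71.7 14. ] ang 0.134 z [0.0831 0.0954 0.1002] 163 [197. 231.]
```

View pics/w7.png

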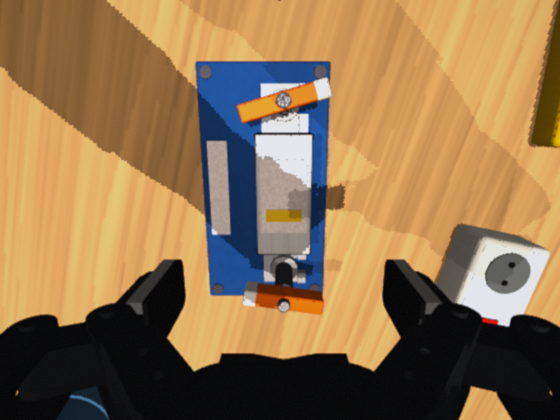

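Both bars have turned about 1.4 rad and are up 5.6 mm. The driver is at (284,195), aligned with the jaws. Descend and grip.

Request:
{"name": "move_arm", "arguments": {"deltas": [-1, -0.002, 0.001, 0.045, 0, 0, 0, -1, 0, 0, 0.045, 0, 0, 0, -1, 0, 0, 0.045, 0, 0, 0, -1, 0, 0, 0.035, 0, 0, 0, -1, 0, 0, 0.02, 0, 0, 0, -1, 0, 0, 0, 0, 0, 0]}}

```text
clock: 14.75
tcp_pos: [0.5288, -0.168, 0.0306]
orientation: [-0.002, 0.603, 0.798, -0.0]
wrist_force: [0.4, -0.1, 0.6]
finger_gap: 0.0852
```

Request:
{"name": "move_arm", "arguments": {"deltas": [1, 0, 0, 0, 0, 0, 0, 1, 0, 0, 0, 0, 0, 0, 1, 0, 0, 0, 0, 0, 0, 1, 0, 0, 0, 0, 0, 0], "squeeze": 50}}

```text
clock: 15.25
tcp_pos: [0.5314, -0.17, 0.0336]
orientation: [0.001, 0.603, 0.798, 0.0]
wrist_force: [-0.0, 1.3, 6.8]
finger_gap: 0.0509
```

Request:
{"name": "move_arm", "arguments": {"deltas": [1, 0, 0, -0.003, 0, 0, 0, 1, 0, -0.01, 0, 0, 0, 0, 1, 0, -0.01, 0, 0, 0, 0, 1, 0, -0.01, 0, 0, 0, 0]}}

```text
clock: 15.75
tcp_pos: [0.5001, -0.1778, 0.0345]
orientation: [-0.001, 0.603, 0.797, -0.0]
wrist_force: [1.5, 1.0, -2.8]
finger_gap: 0.0511
```

Sliding freely.

Request:
{"name": "move_arm", "arguments": {"deltas": [1, 0, -0.01, 0, 0, 0, 0, 1, 0, -0.01, 0, 0, 0, 0, 1, 0, -0.01, 0, 0, 0, 0, 1, 0, -0.005, 0, 0, 0, 0, 1, 0, 0, 0, 0, 0, 0, 1, 0, 0, 0, 0, 0, 0]}}

```text
clock: 16.5
tcp_pos: [0.4682, -0.1875, 0.035]
orientation: [0.0, 0.603, 0.798, 0.0]
wrist_force: [-0.1, -0.0, -2.3]
finger_gap: 0.051
```

Run:
```python
from h import *
s=env.get_state();print(s['tcp_pos'],s['ft_torque'])
p=imaging.read_camera('wrist'); save(p,'w8.png'); bars(p); face(p,.044,.058,(.475,-.185),.12)
p=imaging.read_camera('scene'); save(p,'s8.png'); bars(p)
c=p['img'][150:330,130:330][:,:,::-1]; cv2.imwrite('pics/s8.png',cv2.resize(c,None,fx=3,fy=3,interpolation=cv2.INTER_CUBIC))
```

```text
[ 0.46821076 -0.18746238  0.03502531] [ 0.02909726 -0.0117965  -0.04528196]
bar c [ 488.3 -100.9] size [27.5 14.1] ang 0.557 z [0.0842 0.0949 0.0961] 11285 [484.  64.]
bar c [ 467.7 -182.5] size [128.   33.3] ang 0.273 z [0.0796 0.0993 0.1124] 40480 [281. 367.]
bar c [ 439.7 -183.7] size [7.5 2.9] ang 0.681 z [0.1094 0.1128 0.1145] 373 [147. 411.]
bar c [ 492.2 -168.9] size [2.9 7.1] ang 2.911 z [0.1095 0.1128 0.1145] 374 [420. 412.]
face c [ 465.  -172.2] [78.6 86.5] ang 1.847 z 0.0498 30303
bar c [510.2 -90.8] size [72.5 16.1] ang 0.556 z [0.0815 0.0947 0.1   ] 191 [252. 199.]
bar c [ 526.8 -173.2] size [14.  25.8] ang 1.686 z [0.0789 0.0954 0.1117] 62 [224. 212.]
bar c [ 554.9 -252.2] size [72.2 14.1] ang 0.132 z [0.081  0.0953 0.1002] 164 [197. 231.]
```

View pics/s8.png

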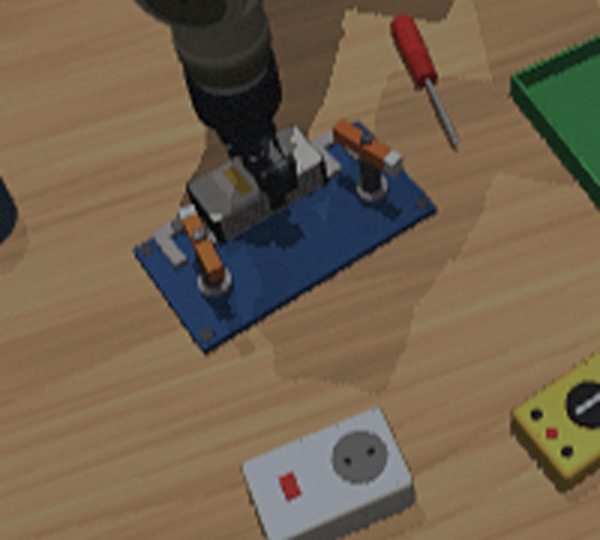

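View pics/w8.png

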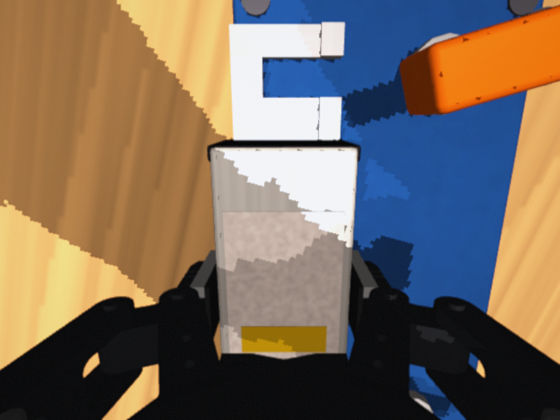

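The driver is clear of both studs, but the bars' near ends reach to x≈-36 in the bed frame. I'll slide a further 30 mm before lifting.

Request:
{"name": "move_arm", "arguments": {"deltas": [1, 0, -0.015, -0.001, 0, 0, 0, 1, 0, -0.015, -0.001, 0, 0, 0, 1, 0, 0, -0.01, 0, 0, 0, 1, 0, 0, -0.04, 0, 0, 0, 1, 0, 0, -0.04, 0, 0, 0, 1, 0, 0, -0.04, 0, 0, 0, 1, 0, 0, 0, 0, 0, -8, 1, 0, 0, 0, 0, 0, -8, 1, 0, 0, 0, 0, 0, -8, 1, 0, 0, 0, 0, 0, -8]}}

```text
clock: 17.85
tcp_pos: [0.439, -0.1956, 0.1678]
orientation: [0.001, 0.358, 0.934, -0.0]
wrist_force: [-1.2, -1.0, -2.0]
finger_gap: 0.0514
```

Request:
{"name": "move_arm", "arguments": {"deltas": [1, 0, 0, 0, 0, 0, -8, 1, 0, 0, 0, 0, 0, -8, 1, 0, 0, 0, 0, 0, -8, 1, 0, 0, 0, 0, 0, -8, 1, 0, 0, 0, 0, 0, -8, 1, 0, 0, 0, 0, 0, -8, 1, 0, 0, 0, 0, 0, -3.6, 1, 0, 0, 0, 0, 0, 0]}}

```text
clock: 18.85
tcp_pos: [0.439, -0.1956, 0.1676]
orientation: [0.0, -0.081, 0.997, -0.0]
wrist_force: [0.3, -0.6, -2.3]
finger_gap: 0.0509
```

Run:
```python
from h import *
s=env.get_state();q=s['orientation'];ph=2*np.arctan2(q[2],q[1]);t=s['tcp_pos'];print(ph,t,s['wrist_force'],s['finger_gap'])
d=np.array([.549,.173])-t[:2]; print(d, d@[np.cos(ph),np.sin(ph)], d@[np.sin(ph),-np.cos(ph)])
```

```text
3.3044788630053845 [ 0.43902376 -0.1956228   0.16761041] [ 0.26279662 -0.62246824 -2.32765699] 0.050942241785678695
[0.10997624 0.3686228 ] -0.1682989330609548 0.3459089594317805
```

Request:
{"name": "move_arm", "arguments": {"deltas": [1, -0.021, 0.043, 0, 0, 0, 0, 1, -0.021, 0.043, 0, 0, 0, 0, 1, -0.021, 0.043, 0, 0, 0, 0, 1, -0.021, 0.043, 0, 0, 0, 0, 1, -0.021, 0.043, 0, 0, 0, 0, 1, -0.021, 0.043, 0, 0, 0, 0, 1, -0.021, 0.043, 0, 0, 0, 0, 1, -0.021, 0.043, 0, 0, 0, 0, 1, 0, 0, 0, 0, 0, 0, 1, 0, 0, 0, 0, 0, 0]}}

```text
clock: 20.1
tcp_pos: [0.5482, 0.1712, 0.1668]
orientation: [-0.0, -0.082, 0.997, -0.0]
wrist_force: [-0.3, 0.6, -2.6]
finger_gap: 0.0513
```

Run:
```python
from h import *
s=env.get_state();print(s['tcp_pos'])
p=imaging.read_camera('wrist'); save(p,'w9.png')
p=imaging.read_camera('scene'); save(p,'s9.png')
```

```text
[0.54816718 0.17117159 0.16677665]
```

View pics/s9.png

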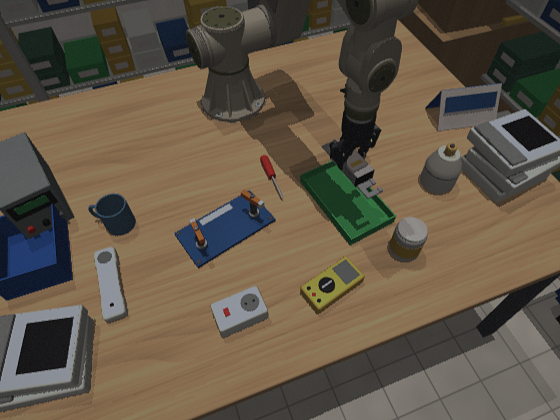

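View pics/w9.png

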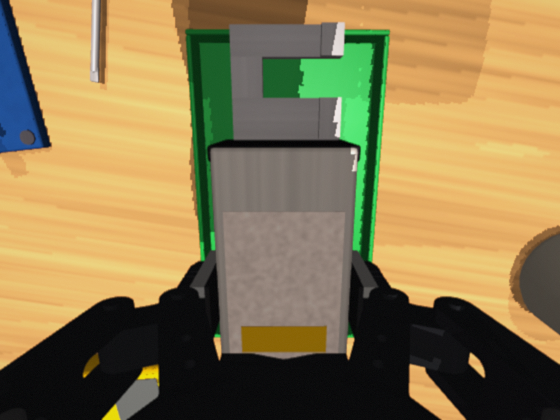

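The driver hangs level over the tray, lengthwise and centred: it spans columns 212–357 and the tray's walls are at 190–388. Lower it.

Request:
{"name": "move_arm", "arguments": {"deltas": [1, 0, 0, 0.04, 0, 0, 0, 1, 0, 0, 0.035, 0, 0, 0, 1, 0, 0, 0.03, 0, 0, 0, 1, 0, 0, 0.015, 0, 0, 0, 1, 0, 0, 0.008, 0, 0, 0, 1, 0, 0, 0.006, 0, 0, 0, 1, 0, 0, 0.003, 0, 0, 0, 1, 0, 0, 0, 0, 0, 0]}}

```text
clock: 21.2
tcp_pos: [0.5489, 0.1714, 0.0303]
orientation: [0.0, -0.082, 0.997, -0.0]
wrist_force: [-0.5, 1.1, -2.8]
finger_gap: 0.0509
```

Request:
{"name": "move_arm", "arguments": {"deltas": [1, 0, 0, 0.002, 0, 0, 0, 1, 0, 0, 0, 0, 0, 0]}}

```text
clock: 21.45
tcp_pos: [0.5486, 0.1714, 0.028]
orientation: [0.0, -0.082, 0.997, -0.0]
wrist_force: [0.2, -0.1, -2.8]
finger_gap: 0.0513
```

Request:
{"name": "move_arm", "arguments": {"deltas": [1, 0, 0, 0.0015, 0, 0, 0, 1, 0, 0, 0.001, 0, 0, 0, 1, 0, 0, 0, 0, 0, 0]}}

```text
clock: 21.82
tcp_pos: [0.5486, 0.1713, 0.0256]
orientation: [0.0, -0.082, 0.997, -0.0]
wrist_force: [-0.6, -0.0, 0.0]
finger_gap: 0.0509
```

Weight is taken by the floor. Release and rise.

Request:
{"name": "move_arm", "arguments": {"deltas": [-0.6, 0, 0, 0, 0, 0, 0, -0.6, 0, 0, 0, 0, 0, 0, -0.6, 0, 0, 0, 0, 0, 0, -0.6, 0, 0, -0.01, 0, 0, 0, -0.6, 0, 0, -0.04, 0, 0, 0, -0.6, 0, 0, -0.05, 0, 0, 0, -0.6, 0, 0, -0.06, 0, 0, 0, -0.6, 0, 0, -0.06, 0, 0, 0, -0.6, 0, 0, 0, 0, 0, 0]}}

```text
clock: 22.95
tcp_pos: [0.5515, 0.1719, 0.2522]
orientation: [0.006, -0.082, 0.997, 0.0]
wrist_force: [-0.0, -0.4, -0.7]
finger_gap: 0.0684
```

Run:
```python
from h import *
s=env.get_state();print(s['tcp_pos'],s['wrist_force'],s['finger_gap'])
p=imaging.read_camera('wrist'); save(p,'w10.png'); face(p,.037,.05,(.549,.172),.12)
w=world(p); m=(w[...,2]>.026)&(w[...,2]<.036)&(np.hypot(w[...,0]-.549,w[...,1]-.173)<.19)&(p['img'][...,1].astype(int)>p['img'][...,0]*1.5)
q=w[m]; print('tray rim',cv2.minAreaRect((q[:,:2]*1000).astype(np.float32)))
p=imaging.read_camera('scene'); save(p,'s10.png'); bars(p)
```

```text
[0.55145353 0.17188107 0.25218116] [-0.00429319 -0.44617276 -0.70761219] 0.06841021432767197
face c [550.3 172.9] [116.4  53.4] ang 0.164 z 0.0403 5448
tray rim ((547.567626953125, 174.72705078125), (258.49462890625, 149.25393676757812), 9.246929168701172)
bar c [509.9 -91.2] size [72.  15.7] ang 0.55 z [0.0814 0.0946 0.0997] 189 [252. 199.]
bar c [ 555.  -252.4] size [72.1 14.6] ang 0.126 z [0.0832 0.0955 0.1008] 163 [197. 231.]
```

View pics/w10.png

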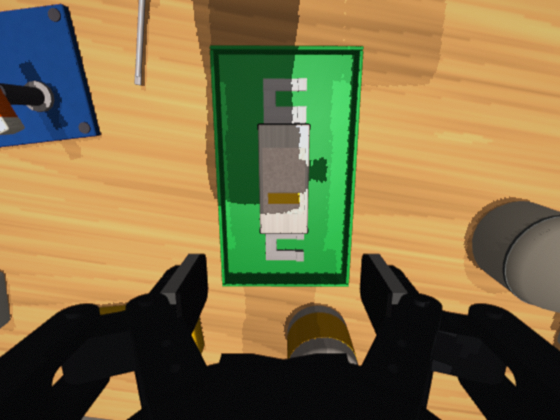

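View pics/s10.png

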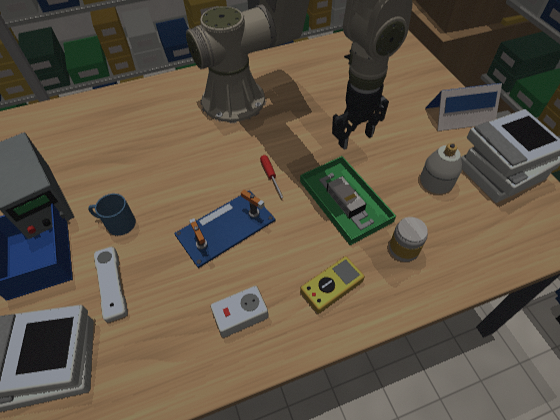

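The driver lies flat at (284,180) in the wrist view, inside the tray and within 3 mm of its centre. Its angle is 0.164 against the tray's 0.161. The bystanders are where they were and the robot touches nothing, so I'm handing in.

```bash
python3 -c "
from workcell import order; print(order.hand_in())"
```

```text
the job is handed in; nothing more can be done
None
```

The LED driver is off the test bed and lying in the green tray. I handed the job in at about 23 s; hand-in gave no verdict.

**Nuts:** The right-hand nut loosened counter-clockwise and the left-hand one clockwise, so the left one has the left-hand thread. I backed both off by about 1.4 rad. The last camera check still showed them turned that far and raised by about 5–6 mm.

**Driver:** I slid it 65 mm out towards the pale strip, which cleared the studs. I went 30 mm further so the nuts' handles would not catch it on the way up. I then lowered it until the tray floor took its weight before letting go.

**Last checks:**
- The driver lay flat, within about 3 mm of the tray's centre and within 0.01 rad of its length.
- Its top measured about 40 mm above the counter, against about 43 expected. The wrist camera had read it 1.7 mm low on the bed too, and 3 mm is well within what it is allowed.
- The bystanders looked unmoved in the pictures, though I did not measure them again.
- The gripper was open and raised clear, with wrist force near zero.

No check failed. The cameras disagreed with each other by 2–4 mm, and I used the wrist camera, whose figures matched the given sizes.

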